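Put the capped bottles away in their cups

TASK

Put the four capped bottles away after sampling: stand each one upright on the bottom of the aluminium cup made for its width, the widest bottle in the widest cup and so on down to the thin vial in the narrowest. Leave the open tall glass and the open beaker standing where they are.

Things in the scene. Friction and masses are not known exactly. Their poses are not given: they have to be found in the camera images.
- rinse_bottle_mid (a point): The large white bottle with a blue screw cap and a label: 60 mm across, 128 mm tall, with a straight body up to 84 mm, then a shoulder and cap (a short gripper must take it above the middle); it belongs in the widest cup. The point is on its axis, half-way up (64 mm above its foot); z runs up its axis. Loose, standing upright on the table at the start.
- iodine_bottle_mid (a point): The middle-sized brown glass bottle with a black cap and a label: 42 mm across, 78 mm tall, with a straight body up to 52 mm, then a shoulder and cap; it belongs in the second widest cup. The point is on its axis, half-way up (39 mm above its foot); z runs up its axis. Loose, standing upright on the table at the start.
- small_bottle_mid (a point): The small plain white bottle with a black cap, no label: 30 mm across, 72 mm tall, with a straight body up to 40 mm, then a shoulder and cap; it belongs in the third widest cup. The point is on its axis, half-way up (36 mm above its foot); z runs up its axis. Loose, standing upright on the table at the start.
- vial_mid (a point): The thin clear sample vial with a black cap: a straight cylinder 16 mm across, 58 mm tall, cap 8 mm high; light, easily knocked over; it belongs in the narrowest cup. The point is on its axis, half-way up (29 mm above its foot); z runs up its axis. Loose, standing upright on the table at the start.
- cup_widest: The widest of the four alike round aluminium cups, open at the top: inside diameter 80 mm, outside 86 mm, rim 12 mm above the table, inner floor 3 mm above the table. Fixed to the table. Origin on its axis at the table top, z up.
- cup_second: The second widest of the four alike round aluminium cups, open at the top: inside diameter 62 mm, outside 68 mm, rim 12 mm above the table, inner floor 3 mm above the table. Fixed to the table. Origin on its axis at the table top, z up.
- cup_third: The third widest of the four alike round aluminium cups, open at the top: inside diameter 48 mm, outside 54 mm, rim 12 mm above the table, inner floor 3 mm above the table. Fixed to the table. Origin on its axis at the table top, z up.
- cup_narrowest: The narrowest of the four alike round aluminium cups, open at the top: inside diameter 34 mm, outside 40 mm, rim 12 mm above the table, inner floor 3 mm above the table. Fixed to the table. Origin on its axis at the table top, z up.
- glass_tall_mid (a point): A bystander, to be left alone: tall straight open glass, 61 mm across, 142 mm tall, standing among the bottles. The point is on its axis half-way up (71 mm). (Right of the table stands a tall wall panel, at x = 0.31 to 0.37, from y = -0.53 outward to the right: an arm that starts behind it must come round its edge.)
- glass_beaker_mid (a point): A bystander, to be left alone: short open beaker, 75 mm across at the rim, 83 mm tall, standing among the bottles. The point is on its axis half-way up (41.5 mm). (A dark weight 26 mm wide and a brown stopper 22 mm wide, both about 20 mm high, also stand between the bottles, unlisted, about 0.1 m from each.)
Not all that is in view belongs to the job. Leave any yellow look-alike of the cup_second alone. Leave any pink look-alike of the cup_third alone.

How it is judged:
At the end, for the whole second after the job is handed in: Each bottle is at rest (under 0.03 m/s) in its own cup: within 13 mm of the cup's axis, on its floor (centre at most 5 mm above seated height), within 0.1 rad of upright; the tall glass and beaker are upright (0.1 rad) and within 25 mm of where they stood (horizontal distance between rinse_bottle_mid and cup_widest below 0.013 m and height (world z) of rinse_bottle_mid between 0.062 and 0.072 m and angle between each of rinse_bottle_mid, iodine_bottle_mid, small_bottle_mid, vial_mid, glass_tall_mid, glass_beaker_mid's own z axis and vertical below 0.1 rad and linear speed of each of rinse_bottle, iodine_bottle, small_bottle, vial below 0.03 m/s and horizontal distance between iodine_bottle_mid and cup_second below 0.013 m and height (world z) of iodine_bottle_mid between 0.037 and 0.047 m and horizontal distance between small_bottle_mid and cup_third below 0.013 m and height (world z) of small_bottle_mid between 0.034 and 0.044 m and horizontal distance between vial_mid and cup_narrowest below 0.013 m and height (world z) of vial_mid between 0.027 and 0.037 m and distance of each of glass_tall_mid, glass_beaker_mid from where it was at the start of the episode below 0.025 m); the robot touches nothing.
It fails at once if the tall glass is pushed more than 25 mm or tipped (distance of glass_tall_mid from where it was at the start of the episode above 0.025 m or angle between glass_tall_mid's own z axis and vertical above 0.25 rad).
It fails at once if the beaker is pushed more than 25 mm or tipped (distance of glass_beaker_mid from where it was at the start of the episode above 0.025 m or angle between glass_beaker_mid's own z axis and vertical above 0.25 rad).
It also fails if it takes over 112 s, if anything falls off the work surface, if the arm or the gripper's body presses on something with over 40 N, if the wrist force passes 120 N, or if a joint passes its speed limit or range.

ROBOT

A 6-joint arm with a two-finger parallel gripper is mounted at the origin on a cart in front of the work surface, level with it; the furniture and walls round the work are solid. World frame = base frame: x ahead of the robot, y to its left, z up, the work surface at z = 0. Lengths are in m, angles in rad, forces in N, time in s.
With the tool pointing down it reaches from about 0.25 to 0.725 m from the base axis. Payload 4 kg.
Tool frame: the origin (TCP) lies between the finger pads; the fingertips stand 11 mm ahead of it and the grasp point (between the pads) lies 8 mm behind it (tcp_to_tips is the z of the fingertips in the tool frame, in m); z points along the fingers, y is the direction in which the jaws open and shut (so a half turn about z gives the same grasp; the last joint's range is limited). The gripper opens to 85 mm and grips with 20 to 120 N. Pads are 22 mm wide; open, the fingers measure 114 mm over their backs; the gripper's body (76 mm by 85 mm) begins 54 mm behind the grasp point. The pads swing forward as they close: fully open they stand 13 mm farther back than shut.
Start: joints at [-1.122, 0.241, 0.005, 1.335, 0, 1.571], TCP at [0.217, -0.45, 0.242] pointing down, gripper open.
Joint ranges: [-2.72, 2.72], [-1.05, 1.87], [-1.09, 1.28], [-1.99, 2.15], [-1.42, 1.44], [-3.14, 3.14]. Speed limits (rad/s): [2.79, 2.79, 3.14, 3.14, 3.14, 3.14].

INTERFACE

Orientations are given as a unit quaternion [x, y, z, w].
In Python, from workcell import * gives the robot as it stands.
- The arm moves only by the tool move_arm, never from a script. Its argument "moves" is a list that holds one entry, the list of rows, each a list of 7 numbers: the shift along the world's x, y, z in units of 500 mm (1.0 is 500 mm), then the turn, a rotation vector about the world's x, y, z in units of 30 degrees (1.0 is 30 degrees), then the closure, from -1 (fully open) to 1 (shut), so that 0 is half open. A call has 1 to 8 rows; each row shifts and turns the pose as measured when the row begins; what a row does not reach is not made up. A row lasts 1/12 s, in which the tool goes at most 41.7 mm and 7.16 degrees, less where a joint would pass 70% of its speed; a pose out of reach is approached as far as the arm can. A call with a number of a shift or a turn outside -1 to 1 is refused whole. A call with a gripper value outside its range is refused whole. The fingers move at their own pace and stop on an object; the grip force is fixed at half the most. Time passes only in rows, so rows that do not move let the fingers close. It gives the time, the measured TCP pose, the force and the opening at its end, in the units of the state.
- get_obs(): the state, without advancing time (a new reading comes with each control period).
- camera(name): name is "scene" or "top" or "wrist"; returns a dict with "pixels" (480x640x3 uint8, red, green, blue), "range_z" (480x640 float32, m along the optical axis (not along the pixel's ray), 0 where there is no reading), "fx", "fy", "cx", "cy" (pixels), "distortion" ([k1, k2, p1, p2, k3] as OpenCV has them; the pictures are not rectified), "extrinsics" (4x4, takes a point from camera to world coordinates). Camera axes: x right, y down, z forward; pixel columns grow to the right and rows downward; lengths in m; the calibration is good to about 2 mm. A picture is of the moment at which its call begins.
- job_done(): hands the job in, once; it reports no verdict.
The state is a dict: "clock": time; "joint_pos": joint angles; "joint_vel": joint speeds; "tau": joint torques, N m; "eef_pos": TCP position; "tool_rot": TCP orientation; "ft_force": force on the tool from outside, world axes, zero at the start; "ft_torque": the same for the moment, N m; "grip_width": finger opening in m.
Only numpy, scipy, OpenCV 4.12 (cv2) and the standard library are available. Lean on these libraries where they do the work, as an engineer would, in place of code of your own. Each camera call takes 0.05 s, during which the arm holds its last target.

## Working session

There is one attempt and no reset: what is moved stays moved. The work goes in short steps, Python scripts to look and compute and a tool call to move; the robot and the scene stay as the last step left them, time stands still between calls to the robot, and variables do not carry over. Pictures are saved under pics/ and viewed, and the job is handed in when it is done.

Besides the shell and the picture viewer there is one more tool, called after ">>>" as name(argument=value, ...) on one line, values as JSON. move_arm: Moves the arm, as the interface text tells. Shifts and turns lie within -1 to 1; 1 stands for 500 mm of shift or 30 degrees of turn. Its arguments: {"type":"object","properties":{"moves":{"type":"array","items":{"type":"array","items":{"type":"array","items":{"type":"number"}}}}},"required":["moves"]}

```bash
ls; mkdir -p pics
python3 - <<'E'
from workcell import *
import cv2,numpy as np
print(get_obs())
for n in ["scene","top"]:
    c=camera(n); np.savez(f"{n}0.npz",**c); cv2.imwrite(f"pics/{n}0.png",c["pixels"][:,:,::-1]); print(n,c["fx"],c["fy"],c["cx"],c["cy"],c["distortion"],np.round(c["extrinsics"],3))
E
```

```text
pics
{'clock': 0.0, 'joint_pos': array([-1.12197888e+00,  2.41439921e-01,  3.72139799e-03,  1.33519892e+00,
       -1.98746187e-05,  1.57079723e+00]), 'joint_vel': array([-0.00019012, -0.00020656,  0.00055944, -0.00090811, -0.00127378,
        0.00123612]), 'tau': array([-2.77032465e-03, -3.72319007e+01,  2.52408940e+01,  1.69429363e-02,
       -2.55103005e-04,  4.82575899e-06]), 'eef_pos': array([ 0.21668014, -0.44993305,  0.2413984 ]), 'tool_rot': array([ 9.74925404e-01,  2.22529396e-01, -2.45694395e-04, -1.03175343e-03]), 'ft_force': array([-1.03570558,  0.22599774, -0.07503521]), 'ft_torque': array([ 0.00015698, -0.02910728, -0.05303209]), 'grip_width': 0.08518354336124909}
scene 467.3509172307305 467.3509172307305 327.16315030117823 245.3404433694979 [-0.04539261  0.          0.          0.          0.        ] [[-0.793 -0.475  0.381  0.081]
 [-0.609  0.602 -0.517  0.52 ]
 [ 0.017 -0.642 -0.767  0.939]
 [ 0.     0.     0.     1.   ]]
top 559.3345131429405 559.3345131429405 325.9206498396608 245.09576977197483 [-0.02494237  0.          0.          0.          0.        ] [[-0.008 -0.994  0.11   0.4  ]
 [-1.     0.01   0.014 -0.059]
 [-0.015 -0.11  -0.994  1.205]
 [ 0.     0.     0.     1.   ]]
```

View pics/scene0.png

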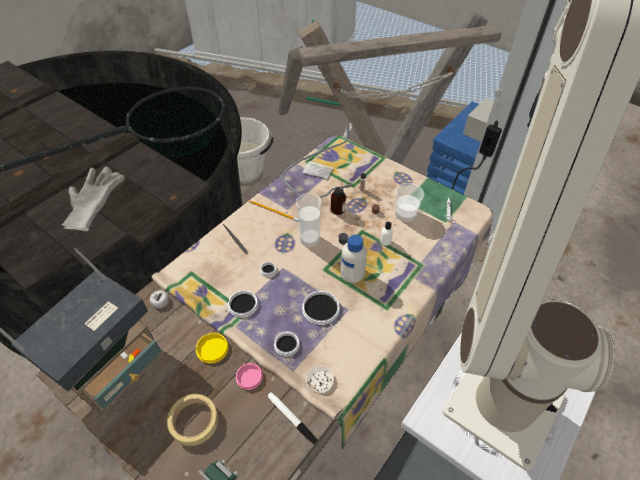

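View pics/top0.png

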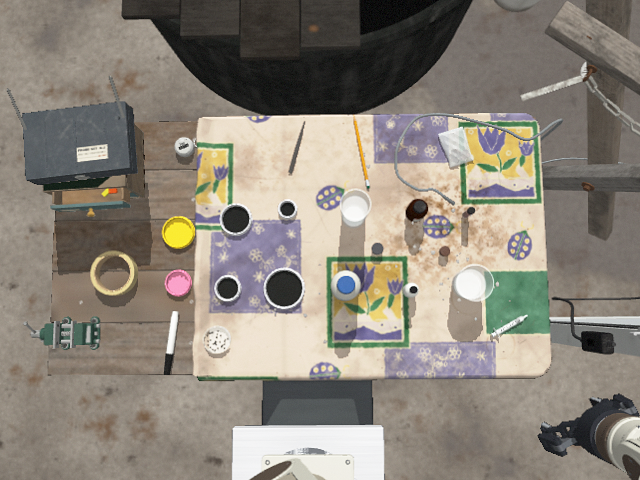

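The top view (up = +x, left = +y) shows these cup candidates:
- Dark cups at (283,288) widest, (235,220) second, (228,288) third and (287,210) narrowest.
- The yellow (178,233) and pink (178,283) look-alikes, which I'll leave alone.

The bottles are rinse (346,285), iodine (417,210), small (412,290) and vial (471,211). The tall glass is at (355,207) and the beaker at (472,283). Next I'll measure them.

```bash
cat > h.py <<'E'
import numpy as np,cv2
def KD(c): return np.array([[c["fx"],0,c["cx"]],[0,c["fy"],c["cy"]],[0,0,1]],float),np.array(c["distortion"],float)
def ray(c,uv,z):
    K,D=KD(c); uv=np.atleast_2d(np.array(uv,float))
    p=cv2.undistortPoints(uv[:,None],K,D)[:,0]; d=np.c_[p,np.ones(len(p))]@c["extrinsics"][:3,:3].T
    o=c["extrinsics"][:3,3]; return o+d*((z-o[2])/d[:,2])[:,None]
def cloud(c):
    K,D=KD(c); v,u=np.mgrid[0:480,0:640]
    uv=np.stack([u,v],-1).reshape(-1,1,2).astype(float)
    p=cv2.undistortPoints(uv,K,D)[:,0]; z=np.asarray(c["range_z"]).reshape(-1,1)
    w=(np.c_[p,np.ones(len(p))]*z)@c["extrinsics"][:3,:3].T+c["extrinsics"][:3,3]
    w[z[:,0]<=0]=np.nan
    return w.reshape(480,640,3)
E
python3 - <<'E'
from h import *
c=np.load("top0.npz"); w=cloud(c); im=c["pixels"]
s=np.load("scene0.npz"); ws=cloud(s)
cv2.imwrite("pics/crop0.png",cv2.resize(im[185:325,195:515,::-1],None,fx=2.5,fy=2.5,interpolation=cv2.INTER_CUBIC))
# cups: dark interior blobs
g=im.max(2)
for n,(u,v,r) in dict(widest=(283,288,40),second=(235,220,31),third=(228,288,24),narrow=(287,210,17)).items():
    m=np.zeros(g.shape,np.uint8); cv2.circle(m,(u,v),int(r*.8)+3,255,-1)
    b=((g<70)&(m>0)).astype(np.uint8)
    k,l,st,ce=cv2.connectedComponentsWithStats(b); i=1+np.argmax(st[1:,4])
    cn=max(cv2.findContours((l==i).astype(np.uint8),0,cv2.CHAIN_APPROX_NONE)[0],key=len)
    e=cv2.fitEllipse(cv2.convexHull(cn)); 
    print(n,np.round(e[0],1),np.round(e[1],1),"floor3",ray(c,e[0],.003)[0].round(4),"rim12",ray(c,e[0],.012)[0].round(4), "diam mm",np.round(np.array(e[1])*1.19/559*1000,1))
for n,(u,v) in dict(rinse=(346,285),iod=(417,210),small=(412,290),vial=(471,211),glass=(355,207),beaker=(472,283)).items():
    for nm,W in (("top",w),("scene",ws)):
        c0=ray(c,(u,v),.06)[0]
        q=W.reshape(-1,3); q=q[(np.hypot(q[:,0]-c0[0],q[:,1]-c0[1])<.045)&(q[:,2]>.02)]
        if len(q)==0: print(n,nm,"none"); continue
        zt=np.percentile(q[:,2],99); t=q[q[:,2]>zt-.006]
        print(n,nm,c0.round(3),len(q),"zt",zt.round(4),"top centre",t.mean(0).round(4),"span",np.ptp(t,0).round(3),"all min/max",q.min(0).round(3),q.max(0).round(3))
E
```

```text
widest [283.8 288. ] [34.6 34.8] floor3 [0.4412 0.0488 0.003 ] rim12 [0.4409 0.048  0.012 ] diam mm [73.6 74.1]
second [235.5 218.9] [24.9 26.1] floor3 [0.5922 0.1544 0.003 ] rim12 [0.5908 0.1528 0.012 ] diam mm [53.  55.6]
third [227.4 287.6] [19.6 19.8] floor3 [0.4429 0.1706 0.003 ] rim12 [0.4426 0.1689 0.012 ] diam mm [41.7 42.1]
narrow [287.1 208.7] [12.5 13.4] floor3 [0.6137 0.0417 0.003 ] rim12 [0.6121 0.041  0.012 ] diam mm [26.6 28.5]
rinse top [ 0.444 -0.083  0.06 ] 711 zt 0.1301 top centre [ 0.443  -0.0807  0.1269] span [0.033 0.033 0.008] all min/max [ 0.413 -0.109  0.027] [ 0.471 -0.051  0.132]
rinse scene [ 0.444 -0.083  0.06 ] 908 zt 0.1295 top centre [ 0.4421 -0.0794  0.1272] span [0.034 0.035 0.008] all min/max [ 0.412 -0.106  0.02 ] [ 0.47  -0.049  0.132]
iod top [ 0.598 -0.232  0.06 ] 368 zt 0.0797 top centre [ 0.6031 -0.2345  0.0764] span [0.023 0.023 0.008] all min/max [ 0.581 -0.255  0.021] [ 0.623 -0.214  0.081]
iod scene [ 0.598 -0.232  0.06 ] 300 zt 0.0796 top centre [ 0.6009 -0.2332  0.0772] span [0.025 0.025 0.008] all min/max [ 0.581 -0.25   0.02 ] [ 0.624 
[... 658 characters left out ...]
] [ 0.623 -0.307  0.061]
glass top [ 0.606 -0.104  0.06 ] 951 zt 0.1424 top centre [ 0.5976 -0.1001  0.1398] span [0.061 0.06  0.008] all min/max [ 0.566 -0.13   0.022] [ 0.628 -0.07   0.144]
glass scene [ 0.606 -0.104  0.06 ] 1057 zt 0.1426 top centre [ 0.5963 -0.1007  0.14  ] span [0.061 0.062 0.007] all min/max [ 0.565 -0.131  0.02 ] [ 0.627 -0.069  0.144]
beaker top [ 0.446 -0.34   0.06 ] 1182 zt 0.0834 top centre [ 0.4462 -0.3429  0.0807] span [0.07  0.075 0.008] all min/max [ 0.411 -0.378  0.022] [ 0.482 -0.304  0.086]
beaker scene [ 0.446 -0.34   0.06 ] 773 zt 0.0838 top centre [ 0.4454 -0.3401  0.0811] span [0.071 0.075 0.008] all min/max [ 0.41  -0.378  0.02 ] [ 0.481 -0.303  0.086]
```

View pics/crop0.png

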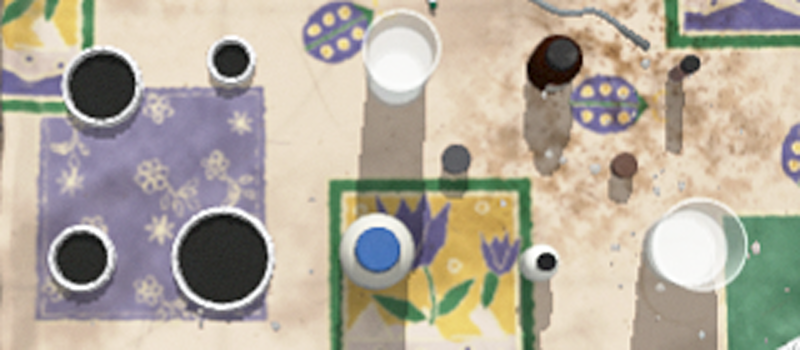

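Run:
```python
from h import *
from scipy.optimize import least_squares
for nm in("top","scene"):
    c=np.load(nm+"0.npz"); w=cloud(c).reshape(-1,3)
    for n,(x,y,r) in dict(widest=(.441,.0484,.0415),second=(.5915,.1535,.0325),third=(.4427,.1697,.0255),narrow=(.613,.0413,.0185)).items():
        d=np.hypot(w[:,0]-x,w[:,1]-y)
        q=w[(d<r+.008)&(d>r-.008)&(w[:,2]>.0085)&(w[:,2]<.018)]
        f=least_squares(lambda p:np.hypot(q[:,0]-p[0],q[:,1]-p[1])-p[2],[x,y,r],loss="soft_l1",f_scale=.001).x
        print(nm,n,len(q),f.round(4),"bbox mid",((q.max(0)+q.min(0))/2).round(4),np.ptp(q,0).round(3))
```

```text
top widest 142 [0.4401 0.0498 0.0415] bbox mid [0.44   0.0501 0.0122] [0.083 0.086 0.007]
top second 118 [0.5906 0.154  0.0319] bbox mid [0.591  0.1541 0.0123] [0.066 0.065 0.007]
top third 94 [0.4411 0.1703 0.0249] bbox mid [0.4408 0.1701 0.0125] [0.053 0.051 0.008]
top narrow 61 [0.6122 0.0424 0.0187] bbox mid [0.6125 0.0424 0.012 ] [0.038 0.037 0.007]
scene widest 164 [0.4398 0.0505 0.0413] bbox mid [0.4401 0.0502 0.0121] [0.085 0.086 0.007]
scene second 130 [0.5908 0.1557 0.0325] bbox mid [0.5912 0.1564 0.0124] [0.069 0.07  0.008]
scene third 110 [0.4413 0.1722 0.0255] bbox mid [0.4422 0.1724 0.0115] [0.054 0.053 0.006]
scene narrow 65 [0.6123 0.0431 0.0186] bbox mid [0.6127 0.0439 0.0119] [0.039 0.041 0.007]
```

>>> move_arm(moves=[[[0,0.07,0,0,0,0.2,-1],[0,0.07,0,0,0,0.2,-1],[0,0.07,0,0,0,0.2,-1],[0.07,0,0,0,0,0.2,-1],[0.07,0,0,0,0,0.2,-1],[0.07,0,0,0,0,0.2,-1],[0.07,0,0,0,0,0.2,-1],[0.07,0,0,0,0,0.2,-1]]])

```text
clock: 0.77
eef_pos: [0.3839, -0.3315, 0.233]
tool_rot: [0.792, 0.61, -0.006, -0.012]
ft_force: [-0.3, -1.0, -0.7]
grip_width: 0.0851
```

```bash
cat > t.py <<'E'
import sys
from workcell import *
import numpy as np
from scipy.spatial.transform import Rotation as R
o=get_obs(); tgt=np.array([float(a) for a in sys.argv[1:4]])
q=np.array([2**-.5,2**-.5,0,0]); r=(R.from_quat(q)*R.from_quat(o["tool_rot"]).inv()).as_rotvec()
print("pos",o["eef_pos"].round(4),"shift units",((tgt-o["eef_pos"])/.5).round(4),"turn units",(r/np.radians(30)).round(3),"q",o["joint_pos"].round(2),"w",round(o["grip_width"],4),"F",o["ft_force"].round(1))
E
python3 t.py .596 -.344 .15
```

```text
pos [ 0.3839 -0.3315  0.233 ] shift units [ 0.4242 -0.025  -0.166 ] turn units [-0.015 -0.048  0.492] q [-0.71  0.28  0.03  1.35 -0.01  1.12] w 0.0851 F [-0.3 -1.  -0.7]
```

>>> move_arm(moves=[[[0.07,-0.004,0,0,-0.01,0.1,-1],[0.07,-0.004,0,0,-0.01,0.1,-1],[0.07,-0.004,0,0,-0.01,0.1,-1],[0.07,-0.004,-0.02,0,-0.01,0.1,-1],[0.07,-0.004,-0.03,0,-0.01,0.1,-1],[0.07,-0.004,-0.03,0,0,0,-1],[0,0,0,0,0,0,-1],[0,0,0,0,0,0,-1]]])

```text
clock: 1.43
eef_pos: [0.6091, -0.3383, 0.1792]
tool_rot: [0.696, 0.718, 0.002, -0.008]
ft_force: [0.3, 0.1, 0.1]
grip_width: 0.0855
```

```bash
python3 t.py .596 -.344 .12
python3 - <<'E'
from workcell import *
import cv2,numpy as np
c=camera("wrist"); np.savez("wrist1.npz",**c); cv2.imwrite("pics/wrist1.png",c["pixels"][:,:,::-1]); print(c["extrinsics"].round(3))
E
```

```text
pos [ 0.6091 -0.3383  0.1792] shift units [-0.0262 -0.0114 -0.1183] turn units [-0.027 -0.017 -0.058] q [-0.51  0.69  0.55  1.44  0.01  1.03] w 0.0855 F [0.3 0.1 0.1]
[[ 1.     0.031  0.002  0.608]
 [ 0.03  -0.952 -0.306 -0.258]
 [-0.008  0.306 -0.952  0.311]
 [ 0.     0.     0.     1.   ]]
```

View pics/wrist1.png

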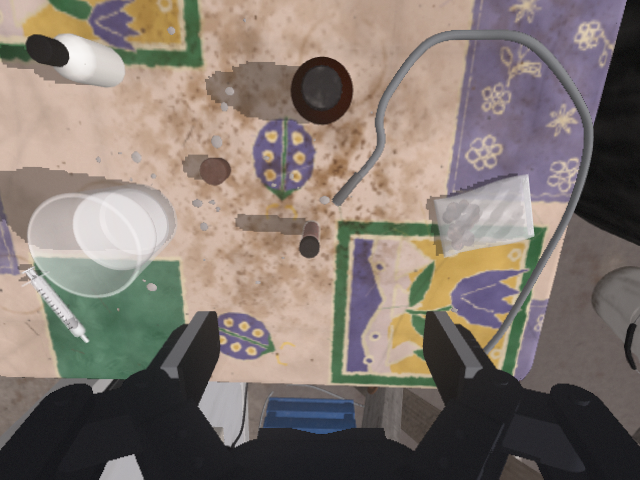

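The wrist view has the vial cap at (310,245), between the jaws. Next I'll cross-check its position and come down.

Run:
```python
from h import *
c=np.load("wrist1.npz"); w=cloud(c).reshape(-1,3)
q=w[(np.hypot(w[:,0]-.596,w[:,1]+.344)<.03)&(w[:,2]>.02)]
print(len(q),q.min(0).round(4),q.max(0).round(4)); t=q[q[:,2]>.055]; print((t.min(0)+t.max(0))/2)
q=w[(np.hypot(w[:,0]-.602,w[:,1]+.234)<.03)&(w[:,2]>.02)];print((q.min(0)+q.max(0))/2)
```

```text
13456 [ 0.5663 -0.3526  0.02  ] [ 0.6222 -0.3189  0.2623]
[ 0.59428566 -0.33572279  0.1588024 ]
[ 0.60551041 -0.23574786  0.06100121]
```

>>> move_arm(moves=[[[-0.013,-0.006,-0.04,-0.014,-0.01,-0.03,-1],[-0.013,-0.006,-0.04,-0.014,-0.01,-0.03,-1],[0,0,-0.04,0,0,0,-1],[0,0,0,0,0,0,-1],[0,0,0,0,0,0,-1]]])

```text
clock: 1.9
eef_pos: [0.5908, -0.3446, 0.1215]
tool_rot: [0.709, 0.705, 0.0, 0.002]
ft_force: [-1.5, 0.1, 0.9]
grip_width: 0.0852
```

```bash
python3 t.py .596 -.344 .028
```

```text
pos [ 0.5908 -0.3446  0.1215] shift units [ 0.0105  0.0012 -0.187 ] turn units [0.004 0.006 0.011] q [-0.53  0.67  0.36  1.26 -0.    1.05] w 0.0852 F [-1.5  0.1  0.9]
```

>>> move_arm(moves=[[[0.005,0.001,-0.04,0,0,0.01,-1],[0.005,0,-0.04,0,0,0,-1],[0,0,-0.04,0,0,0,-1],[0,0,-0.03,0,0,0,-1],[0,0,-0.02,0,0,0,-1],[0,0,0,0,0,0,-1],[0,0,0,0,0,0,-1]]])

```text
clock: 2.48
eef_pos: [0.599, -0.3497, 0.0534]
tool_rot: [0.709, 0.705, 0.003, 0.014]
ft_force: [0.8, -0.3, -0.4]
grip_width: 0.0854
```

```bash
python3 t.py .596 -.344 .028;  python3 - <<'E'
from workcell import *
import cv2,numpy as np
c=camera("wrist"); np.savez("wrist2.npz",**c); cv2.imwrite("pics/wrist2.png",c["pixels"][:,:,::-1]); print(c["extrinsics"].round(3))
E
```

```text
pos [ 0.599  -0.3497  0.0534] shift units [-0.0059  0.0114 -0.0508] turn units [0.028 0.046 0.009] q [-0.53  0.72  0.27  1.09 -0.    1.05] w 0.0854 F [ 0.8 -0.3 -0.4]
[[ 1.    -0.013  0.022  0.597]
 [-0.005 -0.943 -0.333 -0.266]
 [ 0.025  0.333 -0.943  0.183]
 [ 0.     0.     0.     1.   ]]
```

View pics/wrist2.png

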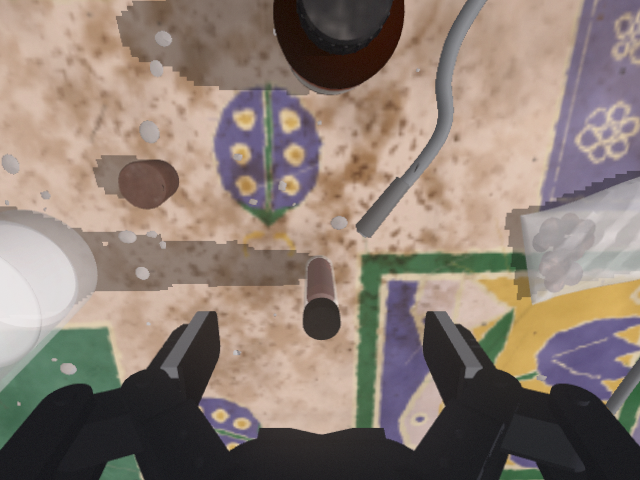

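Run:
```python
from h import *
c=np.load("wrist2.npz"); print(ray(c,[(321,322),(321,300)],.058));
```

```text
[[ 0.5992496  -0.34396198  0.058     ]
 [ 0.59930037 -0.33402215  0.058     ]]
```

>>> move_arm(moves=[[[-0.006,0.011,-0.03,0.028,0.046,0.009,-1],[0,0,-0.015,0,0,0,-1],[0,0,0,0,0,0,-1],[0,0,0,0,0,0,-1],[0,0,0,0,0,0,-1]]])

```text
clock: 2.95
eef_pos: [0.5979, -0.3449, 0.0334]
tool_rot: [0.707, 0.707, 0.001, 0.002]
ft_force: [-0.3, -0.0, 0.2]
grip_width: 0.0854
```

```bash
python3 t.py .596 -.344 .028
```

```text
pos [ 0.5979 -0.3449  0.0334] shift units [-0.0039  0.0018 -0.0107] turn units [ 0.003  0.007 -0.001] q [-0.52  0.75  0.28  1.09  0.    1.05] w 0.0854 F [-0.3 -0.   0.2]
```

>>> move_arm(moves=[[[-0.002,0.001,-0.008,0,0,0,0.0],[0,0,0,0,0,0,1],[0,0,0,0,0,0,1],[0,0,0,0,0,0,1],[0,0,0,0,0,0,1],[0,0,0,0,0,0,1],[0,0,0,0,0,0,1],[0,0,0,0,0,0,1]]])

```text
clock: 3.62
eef_pos: [0.5974, -0.3447, 0.03]
tool_rot: [0.707, 0.707, 0.001, 0.003]
ft_force: [-0.5, 0.4, -1.4]
grip_width: 0.0139
```

```bash
python3 t.py .612 .0425 .0325
```

```text
pos [ 0.5974 -0.3447  0.03  ] shift units [0.0292 0.7744 0.005 ] turn units [ 0.005  0.01  -0.001] q [-0.52  0.75  0.27  1.08  0.    1.05] w 0.0139 F [-0.5  0.4 -1.4]
```

>>> move_arm(moves=[[[0,0,0.02,0,0,0,1],[0,0,0.04,0,0,0,1],[0,0,0.06,0,0,0,1],[0,0,0.08,0,0,0,1],[0,0,0.08,0,0,0,1],[0,0,0.08,0,0,0,1],[0,0,0.03,0,0,0,1],[0,0,0,0,0,0,1]]])

```text
clock: 4.28
eef_pos: [0.5918, -0.3415, 0.2342]
tool_rot: [0.707, 0.707, -0.0, -0.001]
ft_force: [0.1, 0.2, 0.5]
grip_width: 0.0142
```

```bash
python3 t.py .612 .0425 .23;python3 - <<'E'
from workcell import *
import cv2,numpy as np
c=camera("wrist"); cv2.imwrite("pics/wrist3.png",c["pixels"][:,:,::-1])
E
```

```text
pos [ 0.5918 -0.3415  0.2342] shift units [ 0.0405  0.768  -0.0085] turn units [-0.002 -0.003 -0.001] q [-0.52  0.64  0.59  1.53  0.    1.05] w 0.0142 F [0.1 0.2 0.5]
```

View pics/wrist3.png

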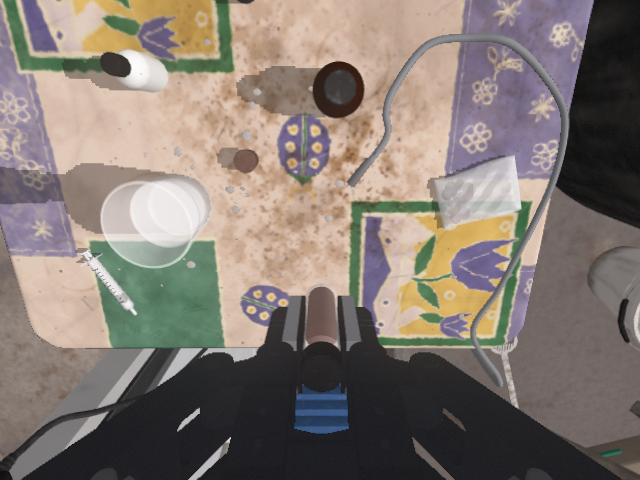

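The vial is gripped straight between the pads (320,330). Now carrying it over.

>>> move_arm(moves=[[[0,0.04,0,0,0,0,1],[0,0.08,0,0,0,0,1],[0.005,0.08,0,0,0,0,1],[0.005,0.08,0,0,0,0,1],[0.005,0.08,0,0,0,0,1],[0.005,0.08,0,0,0,0,1],[0.005,0.08,0,0,0,0,1],[0.005,0.08,0,0,0,0,1]]])

```text
clock: 5.0
eef_pos: [0.597, -0.0401, 0.2173]
tool_rot: [0.714, 0.7, -0.007, -0.008]
ft_force: [1.2, -1.3, 0.5]
grip_width: 0.0139
```

```bash
python3 t.py .612 .0425 .23
```

```text
pos [ 0.597  -0.0401  0.2173] shift units [0.03   0.1653 0.0254] turn units [-0.004 -0.041  0.036] q [-0.07  0.47  0.27  1.39  0.    1.52] w 0.0139 F [ 1.2 -1.3  0.5]
```

>>> move_arm(moves=[[[0.01,0.05,0,0,0,0.01,1],[0.01,0.05,0,0,-0.01,0.01,1],[0.005,0.03,0,0,0,0,1],[0,0,0,0,0,0,1],[0,0,-0.03,0,0,0,1],[0,0,-0.05,0,0,0,1],[0,0,-0.03,0,0,0,1],[0,0,0,0,0,0,1]]])

```text
clock: 5.67
eef_pos: [0.6002, 0.0385, 0.145]
tool_rot: [0.704, 0.71, -0.013, -0.015]
ft_force: [-0.5, 0.6, 0.1]
grip_width: 0.0137
```

```bash
python3 t.py .612 .0425 .06
```

```text
pos [0.6002 0.0385 0.145 ] shift units [ 0.0237  0.0081 -0.17  ] turn units [-0.006 -0.077 -0.015] q [0.06 0.53 0.17 1.26 0.01 1.62] w 0.0137 F [-0.5  0.6  0.1]
```

>>> move_arm(moves=[[[0.01,0.004,-0.03,0,-0.03,0,1],[0.01,0.004,-0.04,0,-0.03,-0.01,1],[0.004,0,-0.04,0,-0.02,0,1],[0,0,-0.03,0,0,0,1],[0,0,0,0,0,0,1],[0,0,0,0,0,0,1]]])

```text
clock: 6.17
eef_pos: [0.6081, 0.0377, 0.069]
tool_rot: [0.708, 0.706, -0.002, -0.003]
ft_force: [-0.2, -0.4, 1.0]
grip_width: 0.0142
```

```bash
python3 t.py .612 .0425 .034
```

```text
pos [0.6081 0.0377 0.069 ] shift units [ 0.0078  0.0096 -0.0699] turn units [-0.001 -0.013  0.005] q [0.06 0.58 0.05 1.05 0.   1.63] w 0.0142 F [-0.2 -0.4  1. ]
```

>>> move_arm(moves=[[[0.009,0.011,-0.01,0,-0.01,0,1],[0,0,-0.02,0,0,0,1],[0,0,-0.01,0,0,0,1],[0,0,0,0,0,0,1],[0,0,0,0,0,0,1]]])

```text
clock: 6.58
eef_pos: [0.6152, 0.0428, 0.0505]
tool_rot: [0.709, 0.706, 0.002, 0.001]
ft_force: [0.3, -0.1, 0.2]
grip_width: 0.0143
```

```bash
python3 t.py .612 .0425 .034
```

```text
pos [0.6152 0.0428 0.0505] shift units [-0.0064 -0.0006 -0.033 ] turn units [-0.002  0.007  0.008] q [0.07 0.6  0.04 1.   0.   1.64] w 0.0143 F [ 0.3 -0.1  0.2]
```

>>> move_arm(moves=[[[-0.006,0,-0.014,0,0,0,1],[0,0,-0.012,0,0,0,1],[0,0,-0.006,0,0,0,1],[0,0,0,0,0,0,1],[0,0,0,0,0,0,1]]])

```text
clock: 7.0
eef_pos: [0.6124, 0.043, 0.0339]
tool_rot: [0.708, 0.706, 0.002, 0.002]
ft_force: [0.3, 0.4, 0.3]
grip_width: 0.0141
```

```bash
python3 t.py .612 .0425 .033
```

```text
pos [0.6124 0.043  0.0339] shift units [-0.0007 -0.001  -0.0019] turn units [-0.002  0.01   0.007] q [0.07 0.62 0.01 0.96 0.   1.64] w 0.0141 F [0.3 0.4 0.3]
```

>>> move_arm(moves=[[[0,0,-0.003,0,0,0,1],[0,0,0,0,0,0,1],[0,0,0,0,0,0,0.5],[0,0,0,0,0,0,0.3],[0,0,0,0,0,0,0],[0,0,0,0,0,0,0],[0,0,0,0,0,0,0]]])

```text
clock: 7.58
eef_pos: [0.6132, 0.043, 0.0332]
tool_rot: [0.708, 0.706, 0.003, 0.002]
ft_force: [-0.6, -0.9, 0.1]
grip_width: 0.0428
```

```bash
python3 t.py .612 .0425 .2;python3 - <<'E'
from workcell import *
import cv2,numpy as np
c=camera("wrist"); cv2.imwrite("pics/wrist4.png",c["pixels"][:,:,::-1])
E
```

```text
pos [0.6132 0.043  0.0332] shift units [-0.0024 -0.001   0.3336] turn units [-0.002  0.014  0.007] q [0.07 0.62 0.01 0.96 0.   1.64] w 0.0428 F [-0.6 -0.9  0.1]
```

View pics/wrist4.png

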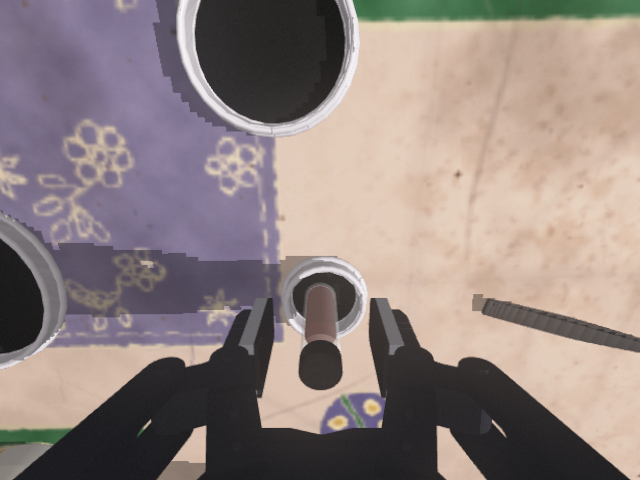

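The vial is standing in the narrowest cup (320,300), clear of both fingers. I'll lift off and go for the iodine bottle.

>>> move_arm(moves=[[[0,0,0.03,0,0,0,0],[0,0,0.07,0,0,0,0],[0,0,0.08,0,0,0,-0.5],[0,0,0.08,0,0,0,-1],[0,0,0.08,0,0,0,-1],[0,-0.04,0.03,0,0,0,-1],[0,-0.08,0,0,0,0,-1],[0,-0.08,0,0,0,0,-1]]])

```text
clock: 8.3
eef_pos: [0.6083, -0.0519, 0.2249]
tool_rot: [0.703, 0.711, 0.001, 0.0]
ft_force: [1.0, -0.4, 0.5]
grip_width: 0.086
```

```bash
python3 t.py .602 -.2335 .2
```

```text
pos [ 0.6083 -0.0519  0.2249] shift units [-0.0127 -0.3632 -0.0497] turn units [-0.004  0.004 -0.019] q [-0.09  0.47  0.29  1.39  0.    1.47] w 0.086 F [ 1.  -0.4  0.5]
```

>>> move_arm(moves=[[[0,-0.08,0,0,0,0,-1],[0,-0.08,0,0,0,0,-1],[0,-0.08,0,0,0,0,-1],[0,-0.06,0,0,0,0,-1],[0,0,-0.04,0,0,0,-1],[0,0,-0.06,0,0,0,-1],[0,0,-0.02,0,0,0,-1],[0,0,0,0,0,0,-1]]])

```text
clock: 8.97
eef_pos: [0.6082, -0.2197, 0.1688]
tool_rot: [0.707, 0.707, 0.004, 0.007]
ft_force: [-0.6, 0.1, 0.4]
grip_width: 0.0853
```

```bash
python3 t.py .602 -.2335 .13
```

```text
pos [ 0.6082 -0.2197  0.1688] shift units [-0.0123 -0.0276 -0.0775] turn units [0.009 0.028 0.001] q [-0.35  0.56  0.29  1.29  0.    1.22] w 0.0853 F [-0.6  0.1  0.4]
```

>>> move_arm(moves=[[[-0.006,-0.014,-0.03,0.005,0.014,0,-1],[-0.006,-0.014,-0.04,0.004,0.014,0,-1],[0,0,-0.03,0,0,0,-1],[0,0,0,0,0,0,-1],[0,0,0,0,0,0,-1]]])

```text
clock: 9.38
eef_pos: [0.6033, -0.2332, 0.119]
tool_rot: [0.706, 0.709, 0.0, 0.001]
ft_force: [-1.1, 0.4, -0.3]
grip_width: 0.0852
```

```bash
python3 t.py .602 -.2335 .032
```

```text
pos [ 0.6033 -0.2332  0.119 ] shift units [-0.0025 -0.0006 -0.174 ] turn units [ 0.002  0.003 -0.008] q [-0.37  0.6   0.23  1.2  -0.    1.2 ] w 0.0852 F [-1.1  0.4 -0.3]
```

>>> move_arm(moves=[[[-0.001,0,-0.03,0,0,0,-1],[-0.001,0,-0.04,0,0,0,-1],[0,0,-0.04,0,0,0,-1],[0,0,-0.03,0,0,0,-1],[0,0,-0.02,0,0,0,-1],[0,0,0,0,0,0,-1],[0,0,0,0,0,0,-1]]])

```text
clock: 9.97
eef_pos: [0.6095, -0.2329, 0.047]
tool_rot: [0.704, 0.711, 0.004, 0.008]
ft_force: [0.1, 0.7, 0.3]
grip_width: 0.0851
```

```bash
python3 t.py .602 -.2335 .032
```

```text
pos [ 0.6095 -0.2329  0.047 ] shift units [-0.015  -0.0013 -0.03  ] turn units [ 0.013  0.032 -0.019] q [-0.36  0.66  0.14  1.03 -0.    1.2 ] w 0.0851 F [0.1 0.7 0.3]
```

>>> move_arm(moves=[[[-0.016,-0.001,-0.015,0.01,0.03,-0.02,-1],[0,0,-0.012,0,0,0,-1],[0,0,-0.005,0,0,0,-1],[0,0,0,0,0,0,-1],[0,0,0,0,0,0,-1]]])

```text
clock: 10.38
eef_pos: [0.6036, -0.2343, 0.0343]
tool_rot: [0.708, 0.707, 0.001, 0.004]
ft_force: [-0.4, -0.7, 0.1]
grip_width: 0.0853
```

```bash
python3 t.py .602 -.2335 .032;python3 - <<'E'
from workcell import *
import cv2,numpy as np
c=camera("wrist"); cv2.imwrite("pics/wrist5.png",c["pixels"][:,:,::-1])
E
```

```text
pos [ 0.6036 -0.2343  0.0343] shift units [-0.0031  0.0016 -0.0045] turn units [0.007 0.012 0.002] q [-0.37  0.67  0.12  1.01 -0.    1.2 ] w 0.0853 F [-0.4 -0.7  0.1]
```

View pics/wrist5.png

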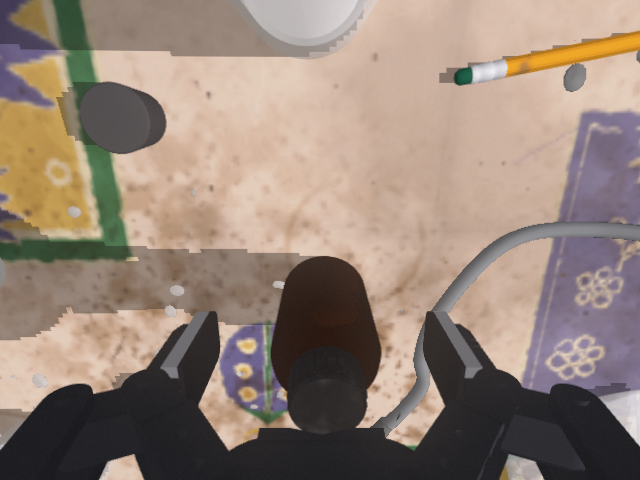

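>>> move_arm(moves=[[[-0.003,0.001,-0.008,0,0,0,-0.5],[0,0,-0.003,0,0,0,0],[0,0,0,0,0,0,1],[0,0,0,0,0,0,1],[0,0,0,0,0,0,1],[0,0,0,0,0,0,1],[0,0,0,0,0,0,1],[0,0,0,0,0,0,1]]])

```text
clock: 11.1
eef_pos: [0.6027, -0.2341, 0.0295]
tool_rot: [0.708, 0.707, 0.001, 0.005]
ft_force: [0.1, 0.2, 0.3]
grip_width: 0.0401
```

```bash
python3 t.py .591 .1545 .24
```

```text
pos [ 0.6027 -0.2341  0.0295] shift units [-0.0234  0.7772  0.4211] turn units [0.009 0.016 0.002] q [-0.37  0.67  0.11  1.   -0.    1.2 ] w 0.0401 F [0.1 0.2 0.3]
```

>>> move_arm(moves=[[[0,0,0.02,0,0,0,1],[0,0,0.04,0,0,0,1],[0,0,0.07,0,0,0,1],[0,0,0.08,0,0,0,1],[0,0,0.08,0,0,0,1],[0,0,0.08,0,0,0,1],[0,0,0.03,0,0,0,1],[0,0,0,0,0,0,1]]])

```text
clock: 11.77
eef_pos: [0.5951, -0.2311, 0.2369]
tool_rot: [0.708, 0.707, -0.001, -0.001]
ft_force: [1.5, -0.5, -0.4]
grip_width: 0.0408
```

```bash
python3 t.py .591 .1545 .24
```

```text
pos [ 0.5951 -0.2311  0.2369] shift units [-0.0082  0.7711  0.0063] turn units [-0.    -0.006  0.002] q [-0.37  0.53  0.42  1.46 -0.    1.2 ] w 0.0408 F [ 1.5 -0.5 -0.4]
```

>>> move_arm(moves=[[[0,0.04,0,0,0,0,1],[0,0.08,0,0,0,0,1],[0,0.08,0.002,0,0,0,1],[0,0.08,0.002,0,0,0,1],[0,0.08,0.002,0,0,0,1],[0,0.08,0.002,0,0,0,1],[0,0.08,0.002,0,0,0,1],[0,0.08,0.002,0,0,0,1]]])

```text
clock: 12.43
eef_pos: [0.5897, 0.0692, 0.2371]
tool_rot: [0.714, 0.7, -0.005, -0.001]
ft_force: [0.6, 0.6, -1.8]
grip_width: 0.0404
```

```bash
python3 t.py .591 .1545 .2
```

```text
pos [0.5897 0.0692 0.2371] shift units [ 0.0026  0.1705 -0.0743] turn units [ 0.01  -0.017  0.039] q [ 0.12  0.44  0.28  1.42 -0.    1.71] w 0.0404 F [ 0.6  0.6 -1.8]
```

>>> move_arm(moves=[[[0,0.06,0,0,0,0.01,1],[0,0.06,0,0,0,0.01,1],[0,0.04,-0.03,0,0,0.01,1],[0,0,-0.05,0,0,0,1],[0,0,-0.06,0,0,0,1],[0,0,-0.06,0,0,0,1],[0,0,-0.02,0,0,0,1],[0,0,0,0,0,0,1]]])

```text
clock: 13.1
eef_pos: [0.581, 0.1656, 0.1138]
tool_rot: [0.702, 0.712, -0.009, -0.006]
ft_force: [0.4, 0.1, -1.0]
grip_width: 0.0403
```

```bash
python3 t.py .591 .1545 .055
```

```text
pos [0.581  0.1656 0.1138] shift units [ 0.0199 -0.0222 -0.1175] turn units [ 0.008 -0.038 -0.027] q [0.28 0.54 0.11 1.16 0.   1.83] w 0.0403 F [ 0.4  0.1 -1. ]
```

>>> move_arm(moves=[[[0.01,-0.011,-0.02,0.004,-0.019,-0.014,1],[0.01,-0.011,-0.03,0.004,-0.019,-0.014,1],[0,0,-0.04,0,0,0,1],[0,0,-0.015,0,0,0,1],[0,0,0,0,0,0,1],[0,0,0,0,0,0,1]]])

```text
clock: 13.6
eef_pos: [0.5883, 0.1534, 0.0573]
tool_rot: [0.707, 0.707, -0.003, -0.002]
ft_force: [-0.3, -0.5, -1.4]
grip_width: 0.0403
```

```bash
python3 t.py .591 .1545 .0325
```

```text
pos [0.5883 0.1534 0.0573] shift units [ 0.0054  0.0022 -0.0495] turn units [ 0.003 -0.012  0.002] q [ 0.26  0.59  0.03  1.02 -0.    1.83] w 0.0403 F [-0.3 -0.5 -1.4]
```

>>> move_arm(moves=[[[0.005,0.002,-0.015,0.002,-0.01,0,1],[0,0,-0.015,0,0,0,1],[0,0,-0.012,0,0,0,1],[0,0,-0.006,0,0,0,1],[0,0,0,0,0,0,1],[0,0,0,0,0,0,1]]])

```text
clock: 14.1
eef_pos: [0.5936, 0.1556, 0.0351]
tool_rot: [0.707, 0.707, 0.003, 0.002]
ft_force: [-0.9, 0.0, -0.7]
grip_width: 0.0401
```

```bash
python3 t.py .591 .1545 .0325
```

```text
pos [0.5936 0.1556 0.0351] shift units [-0.0053 -0.0022 -0.0051] turn units [-0.002  0.012  0.001] q [ 0.26  0.61  0.01  0.96 -0.    1.83] w 0.0401 F [-0.9  0.  -0.7]
```

>>> move_arm(moves=[[[-0.006,-0.002,-0.005,0,0.01,0,1],[0,0,-0.002,0,0,0,1],[0,0,0,0,0,0,1],[0,0,0,0,0,0,0],[0,0,0,0,0,0,-0.2],[0,0,0,0,0,0,-0.5],[0,0,0,0,0,0,-0.5],[0,0,0,0,0,0,-0.5]]])

```text
clock: 14.77
eef_pos: [0.592, 0.155, 0.0337]
tool_rot: [0.707, 0.707, 0.002, 0.001]
ft_force: [1.0, -0.3, -0.0]
grip_width: 0.064
```

```bash
python3 t.py .433 -.2185 .2;python3 - <<'E'
from workcell import *
import cv2,numpy as np
c=camera("wrist"); cv2.imwrite("pics/wrist6.png",c["pixels"][:,:,::-1])
E
```

```text
pos [0.592  0.155  0.0337] shift units [-0.3179 -0.747   0.3326] turn units [-0.004  0.009  0.   ] q [0.26 0.61 0.01 0.96 0.   1.83] w 0.064 F [ 1.  -0.3 -0. ]
```

View pics/wrist6.png

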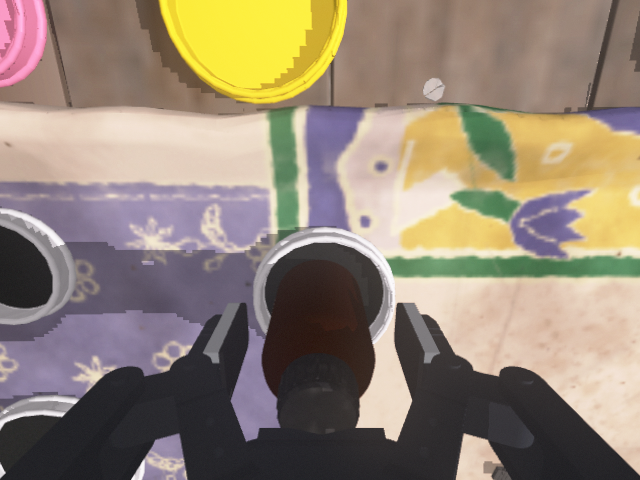

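The iodine bottle stands in the second cup (320,280) and is free. I'll take the rinse bottle next, so it isn't in the way when I pick the small one.

>>> move_arm(moves=[[[0,0,0.02,0,0,0,-0.5],[0,0,0.06,0,0,0,-0.5],[0,0,0.08,0,0,0,-1],[0,0,0.08,0,0,0,-1],[0,0,0.08,0,0,0,-1],[-0.03,-0.04,0.06,0,0,0,-1],[-0.04,-0.06,0.02,0,0,0,-1],[-0.04,-0.07,0,0,0,0,-1]]])

```text
clock: 15.48
eef_pos: [0.5339, 0.0724, 0.2435]
tool_rot: [0.704, 0.71, 0.002, 0.001]
ft_force: [1.1, -0.8, 0.3]
grip_width: 0.0853
```

```bash
python3 t.py .442 -.08 .2
```

```text
pos [0.5339 0.0724 0.2435] shift units [-0.1838 -0.3048 -0.0869] turn units [-0.004  0.007 -0.018] q [0.13 0.31 0.11 1.36 0.   1.7 ] w 0.0853 F [ 1.1 -0.8  0.3]
```

>>> move_arm(moves=[[[-0.04,-0.07,0,0,0,0,-1],[-0.04,-0.07,0,0,0,0,-1],[-0.04,-0.07,0,0,0,0,-1],[-0.03,-0.04,0,0,0,0,-1],[0,0,0,0,0,0,-1],[0,0,0,0,0,0,-1]]])

```text
clock: 15.98
eef_pos: [0.4526, -0.0617, 0.2534]
tool_rot: [0.706, 0.709, 0.006, 0.007]
ft_force: [1.1, -0.0, -0.4]
grip_width: 0.0852
```

```bash
python3 t.py .442 -.08 .17
```

```text
pos [ 0.4526 -0.0617  0.2534] shift units [-0.0211 -0.0366 -0.1667] turn units [ 0.002  0.036 -0.008] q [-0.14  0.14 -0.1   1.32  0.    1.43] w 0.0852 F [ 1.1 -0.  -0.4]
```

>>> move_arm(moves=[[[-0.01,-0.019,-0.03,0,0.018,0,-1],[-0.01,-0.019,-0.05,0,0.018,0,-1],[0,0,-0.05,0,0,0,-1],[0,0,-0.03,0,0,0,-1],[0,0,0,0,0,0,-1],[0,0,0,0,0,0,-1]]])

```text
clock: 16.48
eef_pos: [0.4474, -0.0784, 0.1759]
tool_rot: [0.704, 0.71, 0.003, 0.004]
ft_force: [0.5, -0.8, 0.6]
grip_width: 0.0854
```

```bash
python3 t.py .442 -.08 .15;python3 - <<'E'
from workcell import *
import cv2,numpy as np
c=camera("wrist");np.savez("wrist7.npz",**c); cv2.imwrite("pics/wrist7.png",c["pixels"][:,:,::-1])
E
```

```text
pos [ 0.4474 -0.0784  0.1759] shift units [-0.0109 -0.0033 -0.0517] turn units [ 0.002  0.021 -0.017] q [-0.17  0.19 -0.24  1.13  0.    1.39] w 0.0854 F [ 0.5 -0.8  0.6]
```

View pics/wrist7.png

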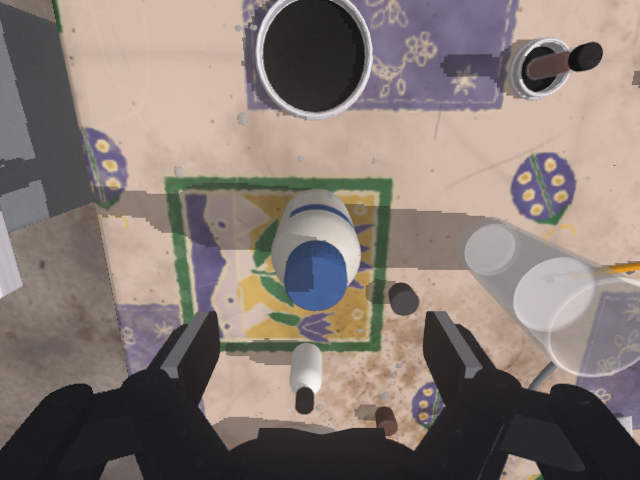

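>>> move_arm(moves=[[[-0.011,-0.004,-0.005,0,0.02,-0.017,-1],[0,0,-0.03,0,0,0,-1],[0,0,-0.04,0,0,0,-1],[0,0,-0.03,0,0,0,-1],[0,0,0,0,0,0,-1],[0,0,0,0,0,0,-1]]])

```text
clock: 17.03
eef_pos: [0.4476, -0.0796, 0.1293]
tool_rot: [0.706, 0.708, 0.003, 0.006]
ft_force: [-0.1, -0.2, 0.5]
grip_width: 0.0852
```

```bash
python3 t.py .442 -.08 .070
```

```text
pos [ 0.4476 -0.0796  0.1293] shift units [-0.0113 -0.0008 -0.1186] turn units [ 0.007  0.024 -0.004] q [-0.18  0.23 -0.32  1.01 -0.    1.39] w 0.0852 F [-0.1 -0.2  0.5]
```

>>> move_arm(moves=[[[-0.012,-0.001,-0.015,0.005,0.024,0,-1],[-0.003,0,-0.03,0,0.005,0,-1],[-0.003,0,-0.03,0,0.005,0,-1],[-0.003,0,-0.02,0,0,0,-1],[0,0,0,0,0,0,-1],[0,0,0,0,0,0,-1]]])

```text
clock: 17.53
eef_pos: [0.4405, -0.081, 0.0862]
tool_rot: [0.706, 0.708, -0.0, 0.002]
ft_force: [0.3, 0.4, 0.2]
grip_width: 0.0852
```

```bash
python3 t.py .442 -.08 .070
```

```text
pos [ 0.4405 -0.081   0.0862] shift units [ 0.0029  0.002  -0.0324] turn units [ 0.005  0.005 -0.005] q [-0.18  0.27 -0.39  0.9  -0.    1.39] w 0.0852 F [0.3 0.4 0.2]
```

>>> move_arm(moves=[[[0.002,0.002,-0.014,0,0.005,0,-1],[-0.001,0,-0.012,0,0,0,-1],[0,0,-0.006,0,0,0,-1],[0,0,0,0,0,0,-1],[0,0,0,0,0,0,-1]]])

```text
clock: 17.95
eef_pos: [0.4435, -0.0804, 0.0716]
tool_rot: [0.706, 0.708, 0.0, 0.003]
ft_force: [-1.2, -0.5, -0.0]
grip_width: 0.0854
```

```bash
python3 t.py .442 -.08 .070
```

```text
pos [ 0.4435 -0.0804  0.0716] shift units [-0.003   0.0007 -0.0032] turn units [ 0.007  0.009 -0.004] q [-0.18  0.3  -0.4   0.86 -0.    1.39] w 0.0854 F [-1.2 -0.5 -0. ]
```

>>> move_arm(moves=[[[-0.003,0.001,-0.004,0,0,0,-1],[0,0,0,0,0,0,-0.5],[0,0,0,0,0,0,0.5],[0,0,0,0,0,0,1],[0,0,0,0,0,0,1],[0,0,0,0,0,0,1],[0,0,0,0,0,0,1]]])

```text
clock: 18.53
eef_pos: [0.4431, -0.08, 0.0706]
tool_rot: [0.706, 0.708, 0.001, 0.004]
ft_force: [0.5, -0.1, -0.1]
grip_width: 0.0562
```

```bash
python3 t.py .44 .05 .13
```

```text
pos [ 0.4431 -0.08    0.0706] shift units [-0.0063  0.2599  0.1187] turn units [ 0.008  0.015 -0.005] q [-0.18  0.3  -0.41  0.86 -0.    1.39] w 0.0562 F [ 0.5 -0.1 -0.1]
```

>>> move_arm(moves=[[[0,0,0.008,0,0,0,1],[0,0,0.01,0,0,0,1],[0,0,0.015,0,0,0,1],[0,0,0,0,0,0,1],[0,0,0,0,0,0,1]]])

```text
clock: 18.95
eef_pos: [0.4408, -0.0796, 0.0872]
tool_rot: [0.706, 0.708, -0.0, 0.002]
ft_force: [0.8, -0.2, -3.2]
grip_width: 0.0563
```

```bash
python3 t.py .44 .05 .13;python3 - <<'E'
from workcell import *
import cv2,numpy as np
for n in("scene","wrist"):
    c=camera(n);np.savez(n+"8.npz",**c); im=c["pixels"][:,:,::-1]
    if n=="scene": im=cv2.resize(im[140:370,220:460],None,fx=2.5,fy=2.5)
    cv2.imwrite(f"pics/{n}8.png",im)
E
```

```text
pos [ 0.4408 -0.0796  0.0872] shift units [-0.0016  0.2592  0.0855] turn units [ 0.006  0.005 -0.005] q [-0.18  0.27 -0.39  0.9  -0.    1.39] w 0.0563 F [ 0.8 -0.2 -3.2]
```

View pics/scene8.png

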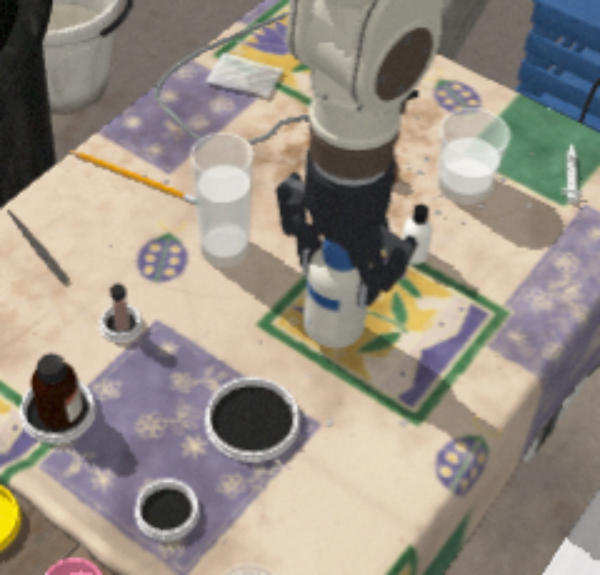

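View pics/wrist8.png

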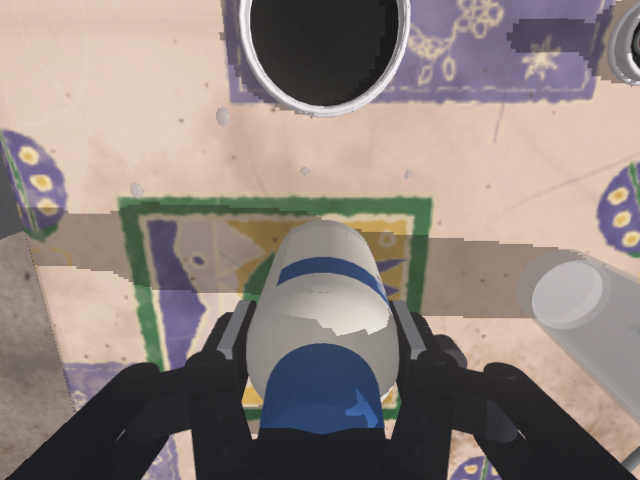

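The rinse bottle is off the table: its weight shows as -3.2 N and it hangs straight between the fingers at wrist pixel (322,320). Moving it to the widest cup.

>>> move_arm(moves=[[[0,0.01,0.02,0,0,0,1],[0,0.03,0.02,0,0,0,1],[0,0.05,0.01,0,0,0,1],[0,0.05,0,0,0,0,1],[0,0.05,0,0,0,0,1],[0,0.03,0,0,0,0,1],[0,0,0,0,0,0,1],[0,0,0,0,0,0,1]]])

```text
clock: 19.72
eef_pos: [0.4397, 0.0339, 0.1121]
tool_rot: [0.708, 0.707, -0.001, 0.002]
ft_force: [-0.3, 0.2, -4.0]
grip_width: 0.0566
```

```bash
python3 t.py .44 .05 .0735
```

```text
pos [0.4397 0.0339 0.1121] shift units [ 0.0006  0.0321 -0.0771] turn units [0.006 0.002 0.003] q [ 0.08  0.23 -0.37  0.97 -0.    1.65] w 0.0566 F [-0.3  0.2 -4. ]
```

>>> move_arm(moves=[[[0,0.018,0,0,0,0,1],[0,0.014,-0.01,0,0,0,1],[-0.002,0,-0.02,0,0.003,0,1],[-0.002,0,-0.02,0,0.003,0,1],[0,0,0,0,0,0,1],[0,0,0,0,0,0,1]]])

```text
clock: 20.22
eef_pos: [0.4377, 0.0498, 0.085]
tool_rot: [0.709, 0.705, -0.002, 0.001]
ft_force: [-0.3, -0.8, -2.9]
grip_width: 0.0563
```

```bash
python3 t.py .44 .05 .0735
```

```text
pos [0.4377 0.0498 0.085 ] shift units [ 0.0045  0.0004 -0.023 ] turn units [ 0.007 -0.004  0.011] q [ 0.12  0.27 -0.4   0.9  -0.    1.69] w 0.0563 F [-0.3 -0.8 -2.9]
```

>>> move_arm(moves=[[[0.003,0,-0.01,0,0,0,1],[0,0,-0.008,0,0,0,1],[0,0,-0.005,0,0,0,1],[0,0,0,0,0,0,1],[0,0,0,0,0,0,1]]])

```text
clock: 20.63
eef_pos: [0.4404, 0.0493, 0.0735]
tool_rot: [0.71, 0.704, -0.001, 0.001]
ft_force: [-0.3, 0.2, -3.1]
grip_width: 0.0561
```

```bash
python3 t.py .44 .05 .0735
```

```text
pos [0.4404 0.0493 0.0735] shift units [-0.0007  0.0014  0.0001] turn units [ 0.007 -0.001  0.015] q [ 0.11  0.29 -0.41  0.87 -0.    1.69] w 0.0561 F [-0.3  0.2 -3.1]
```

>>> move_arm(moves=[[[0,0,-0.003,0,0,0,1],[0,0,-0.002,0,0,0,1],[0,0,0,0,0,0,1],[0,0,0,0,0,0,1]]])

```text
clock: 20.97
eef_pos: [0.4409, 0.0494, 0.0741]
tool_rot: [0.71, 0.704, -0.0, 0.002]
ft_force: [-0.2, 0.4, -3.3]
grip_width: 0.0563
```

>>> move_arm(moves=[[[0,0,-0.006,0,0,0,1],[0,0,-0.004,0,0,0,1],[0,0,0,0,0,0,1]]])

```text
clock: 21.22
eef_pos: [0.4417, 0.0496, 0.0739]
tool_rot: [0.71, 0.704, 0.001, 0.002]
ft_force: [0.0, 0.0, -3.7]
grip_width: 0.0563
```

>>> move_arm(moves=[[[0,0,-0.01,0,0,0,1]]])

```text
clock: 21.3
eef_pos: [0.4437, 0.05, 0.0723]
tool_rot: [0.71, 0.704, 0.003, 0.004]
ft_force: [-18.6, -0.2, 72.0]
grip_width: 0.0562
```

>>> move_arm(moves=[[[0,0,-0.01,0,0,0,1]]])

```text
clock: 21.38
eef_pos: [0.4438, 0.0501, 0.0723]
tool_rot: [0.71, 0.705, 0.004, 0.004]
ft_force: [-24.8, -2.9, 69.5]
grip_width: 0.0561
```

```bash
python3 t.py .44 .05 .0735
```

```text
pos [0.4438 0.0501 0.0723] shift units [-0.0076 -0.0002  0.0024] turn units [0.002 0.022 0.014] q [ 0.11  0.29 -0.42  0.85 -0.    1.69] w 0.0561 F [-24.8  -2.9  69.5]
```

>>> move_arm(moves=[[[-0.002,0,0.004,0,0,0,1]]])

```text
clock: 21.47
eef_pos: [0.4431, 0.0501, 0.076]
tool_rot: [0.71, 0.705, 0.004, 0.005]
ft_force: [0.5, 0.6, -4.0]
grip_width: 0.0562
```

>>> move_arm(moves=[[[-0.006,0,0,0,0.022,0,1],[0,0,-0.003,0,0,0,1]]])

```text
clock: 21.63
eef_pos: [0.4413, 0.0503, 0.0757]
tool_rot: [0.71, 0.705, 0.002, 0.002]
ft_force: [0.8, -0.5, -3.5]
grip_width: 0.0561
```

```bash
python3 t.py .44 .05 .0735
```

```text
pos [0.4413 0.0503 0.0757] shift units [-0.0025 -0.0006 -0.0045] turn units [0.001 0.01  0.013] q [ 0.11  0.28 -0.42  0.87 -0.    1.69] w 0.0561 F [ 0.8 -0.5 -3.5]
```

>>> move_arm(moves=[[[-0.003,0,-0.003,0,0.01,0,1],[0,0,-0.003,0,0,0,1]]])

```text
clock: 21.8
eef_pos: [0.4398, 0.0506, 0.0726]
tool_rot: [0.71, 0.705, -0.0, -0.0]
ft_force: [-11.2, 0.8, 34.4]
grip_width: 0.0564
```

```bash
python3 t.py .44 .05 .0735
```

```text
pos [0.4398 0.0506 0.0726] shift units [ 0.0005 -0.0013  0.0018] turn units [-0.001 -0.001  0.014] q [ 0.11  0.29 -0.42  0.87  0.    1.69] w 0.0564 F [-11.2   0.8  34.4]
```

>>> move_arm(moves=[[[0,0,0.001,0,0,0,1],[0,0,0,0,0,0,0],[0,0,0,0,0,0,-0.5],[0,0,0,0,0,0,-1],[0,0,0,0,0,0,-1],[0,0,0,0,0,0,-1],[0,0,0,0,0,0,-1]]])

```text
clock: 22.38
eef_pos: [0.44, 0.0506, 0.0706]
tool_rot: [0.71, 0.705, -0.001, -0.001]
ft_force: [0.4, 0.6, -0.2]
grip_width: 0.0854
```

```bash
python3 t.py .44 .05 .0735;python3 - <<'E'
from workcell import *
import cv2,numpy as np
c=camera("wrist"); cv2.imwrite("pics/wrist9.png",c["pixels"][:,:,::-1])
E
```

```text
pos [0.44   0.0506 0.0706] shift units [-0.0001 -0.0012  0.0058] turn units [-0.    -0.007  0.014] q [ 0.11  0.29 -0.42  0.87  0.    1.69] w 0.0854 F [ 0.4  0.6 -0.2]
```

View pics/wrist9.png

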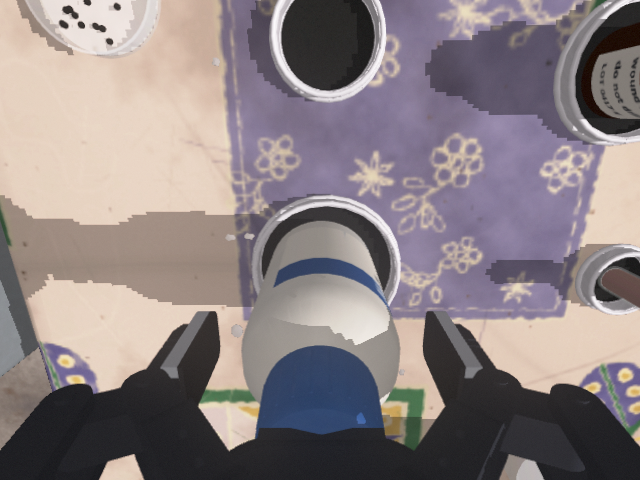

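The rinse bottle is in the widest cup (325,260), released with clearance on both sides. I'll go straight up and across to the small bottle.

>>> move_arm(moves=[[[0,0,0.02,0,0,0,-1],[0,0,0.05,0,0,0,-1],[0.002,0,0.08,0,0,0,-1],[0.002,0,0.08,0,0,0,-1],[0,0,0.04,0,0,0,-1],[0,-0.06,0,0,0,0,-1],[0,-0.08,0,0,0,0,-1],[0,-0.08,0,0,0,0,-1]]])

```text
clock: 23.1
eef_pos: [0.44, -0.0569, 0.2114]
tool_rot: [0.704, 0.71, -0.002, -0.002]
ft_force: [1.1, -0.7, 0.1]
grip_width: 0.0852
```

```bash
python3 t.py .4335 -.218 .15
```

```text
pos [ 0.44   -0.0569  0.2114] shift units [-0.013  -0.3223 -0.1228] turn units [-0.001 -0.01  -0.015] q [-0.13  0.15 -0.19  1.24 -0.    1.43] w 0.0852 F [ 1.1 -0.7  0.1]
```

>>> move_arm(moves=[[[-0.002,-0.08,0,0,0,0,-0.5],[-0.002,-0.08,0,0,0,0,-0.5],[-0.002,-0.08,-0.01,0,0,0,-0.5],[-0.002,-0.04,-0.03,0,0,0,-0.5],[-0.002,0,-0.04,0,0.003,0,-0.5],[-0.002,0,-0.03,0,0.003,0,-0.5],[0,0,0,0,0,0,-0.5],[0,0,0,0,0,0,-0.5]]])

```text
clock: 23.77
eef_pos: [0.4338, -0.2128, 0.157]
tool_rot: [0.708, 0.706, -0.002, 0.002]
ft_force: [-0.3, 0.5, 0.2]
grip_width: 0.0642
```

```bash
python3 t.py .4335 -.218 .11
```

```text
pos [ 0.4338 -0.2128  0.157 ] shift units [-0.0007 -0.0103 -0.0939] turn units [0.01  0.001 0.006] q [-0.45  0.26 -0.2   1.11 -0.    1.12] w 0.0642 F [-0.3  0.5  0.2]
```

>>> move_arm(moves=[[[-0.001,-0.005,-0.03,0.005,0.003,0,-0.5],[-0.002,-0.005,-0.04,0.005,0.004,0,-0.5],[-0.002,0,-0.04,0,0.004,0,-0.5],[-0.002,0,-0.02,0,0,0,-0.5],[0,0,0,0,0,0,-0.5],[0,0,0,0,0,0,-0.5]]])

```text
clock: 24.27
eef_pos: [0.4348, -0.2172, 0.096]
tool_rot: [0.706, 0.708, 0.0, 0.003]
ft_force: [0.1, -0.2, 0.1]
grip_width: 0.064
```

```bash
python3 t.py .4335 -.218 .025;python3 - <<'E'
from workcell import *
import cv2,numpy as np
c=camera("wrist"); cv2.imwrite("pics/wrist10.png",c["pixels"][:,:,::-1])
E
```

```text
pos [ 0.4348 -0.2172  0.096 ] shift units [-0.0026 -0.0015 -0.1421] turn units [ 0.007  0.007 -0.004] q [-0.46  0.33 -0.28  0.96 -0.    1.11] w 0.064 F [ 0.1 -0.2  0.1]
```

View pics/wrist10.png

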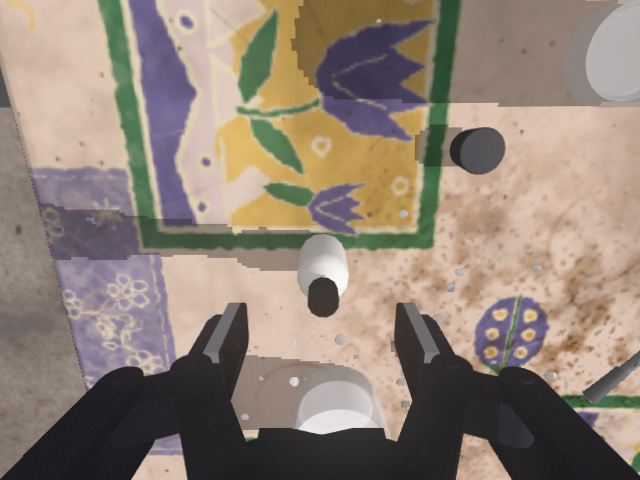

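>>> move_arm(moves=[[[-0.003,-0.001,-0.03,0.005,0.006,0,-0.5],[-0.002,0,-0.035,0,0.004,0,-0.5],[-0.002,0,-0.035,0,0.004,0,-0.5],[-0.001,0,-0.02,0,0,0,-0.5],[0,0,-0.01,0,0,0,-0.5],[0,0,0,0,0,0,-0.5],[0,0,0,0,0,0,-0.5]]])

```text
clock: 24.9
eef_pos: [0.4399, -0.2199, 0.0395]
tool_rot: [0.705, 0.709, 0.002, 0.009]
ft_force: [-0.8, -0.3, -0.8]
grip_width: 0.0642
```

```bash
python3 t.py .4335 -.218 .025
```

```text
pos [ 0.4399 -0.2199  0.0395] shift units [-0.0127  0.0039 -0.0291] turn units [ 0.019  0.028 -0.011] q [-0.46  0.4  -0.35  0.8  -0.    1.1 ] w 0.0642 F [-0.8 -0.3 -0.8]
```

>>> move_arm(moves=[[[-0.014,0.004,-0.012,0.018,0.028,-0.01,-0.5],[-0.001,0,-0.012,0,0.003,0,-0.5],[0,0,-0.006,0,0,0,-0.5],[0,0,0,0,0,0,-0.5],[0,0,0,0,0,0,-0.5]]])

```text
clock: 25.32
eef_pos: [0.4342, -0.2188, 0.0265]
tool_rot: [0.707, 0.707, 0.0, 0.002]
ft_force: [-0.7, -0.3, -0.1]
grip_width: 0.0642
```

```bash
python3 t.py .4335 -.218 .025
```

```text
pos [ 0.4342 -0.2188  0.0265] shift units [-0.0014  0.0016 -0.0029] turn units [ 0.004  0.005 -0.001] q [-0.47  0.42 -0.36  0.78 -0.    1.1 ] w 0.0642 F [-0.7 -0.3 -0.1]
```

>>> move_arm(moves=[[[-0.001,0.001,-0.008,0,0,0,-0.5],[0,0,0,0,0,0,0.2],[0,0,0,0,0,0,1],[0,0,0,0,0,0,1],[0,0,0,0,0,0,1],[0,0,0,0,0,0,1],[0,0,0,0,0,0,1]]])

```text
clock: 25.9
eef_pos: [0.434, -0.2185, 0.0225]
tool_rot: [0.707, 0.707, 0.0, 0.002]
ft_force: [-0.8, -0.3, 0.4]
grip_width: 0.0286
```

```bash
python3 t.py .4415 .171 .2
```

```text
pos [ 0.434  -0.2185  0.0225] shift units [0.015  0.779  0.3549] turn units [ 0.005  0.006 -0.001] q [-0.47  0.43 -0.37  0.77 -0.    1.1 ] w 0.0286 F [-0.8 -0.3  0.4]
```

>>> move_arm(moves=[[[0,0,0.02,0,0,0,1],[0,0,0.04,0,0,0,1],[0,0,0.07,0,0,0,1],[0,0,0.08,0,0,0,1],[0,0,0.08,0,0,0,1],[0,0,0.08,0,0,0,1],[0,0,0.06,0,0,0,1],[0,0,0,0,0,0,1]]])

```text
clock: 26.57
eef_pos: [0.4273, -0.2151, 0.2489]
tool_rot: [0.707, 0.707, -0.001, -0.002]
ft_force: [0.1, 0.1, 0.4]
grip_width: 0.0285
```

```bash
python3 t.py .4415 .171 .24;python3 - <<'E'
from workcell import *
import cv2,numpy as np
c=camera("wrist"); cv2.imwrite("pics/wrist11.png",c["pixels"][:,:,::-1])
E
```

```text
pos [ 0.4273 -0.2151  0.2489] shift units [ 0.0283  0.7723 -0.0179] turn units [-0.002 -0.007 -0.001] q [-0.47  0.2  -0.03  1.34 -0.    1.1 ] w 0.0285 F [0.1 0.1 0.4]
```

View pics/wrist11.png

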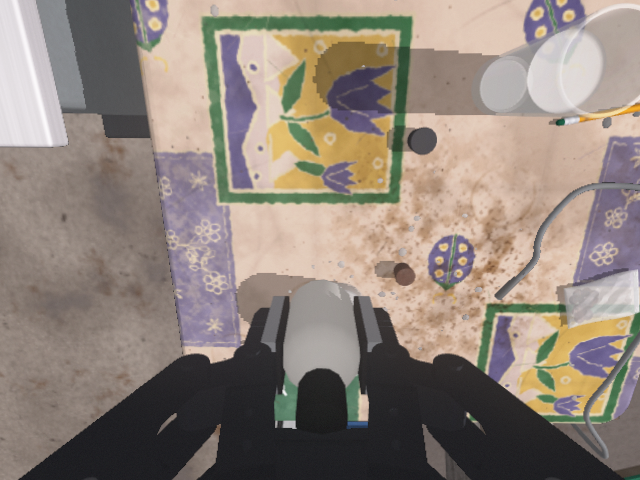

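The small bottle is held upright (320,330). Carrying it to the third cup.

>>> move_arm(moves=[[[0.002,0.04,0,0,0,0,1],[0.002,0.08,0.002,0,0,0,1],[0.003,0.08,0.002,0,0,0,1],[0.003,0.08,0.002,0,0,0,1],[0.004,0.08,0.002,0,0,0,1],[0.004,0.08,0.002,0,0,0,1],[0.004,0.08,0.002,0,0,0,1],[0.004,0.08,0.002,0,0,0,1]]])

```text
clock: 27.28
eef_pos: [0.4335, 0.0892, 0.249]
tool_rot: [0.714, 0.701, -0.005, -0.004]
ft_force: [0.2, -0.1, -0.5]
grip_width: 0.0284
```

```bash
python3 t.py .4415 .171 .2
```

```text
pos [0.4335 0.0892 0.249 ] shift units [ 0.0161  0.1636 -0.0981] turn units [ 0.003 -0.026  0.035] q [ 0.2   0.13 -0.11  1.34  0.    1.79] w 0.0284 F [ 0.2 -0.1 -0.5]
```

>>> move_arm(moves=[[[0.005,0.05,0,0,0,0.01,1],[0.005,0.05,0,0,-0.01,0.01,1],[0,0.02,-0.01,0,-0.01,0,1],[0,0,-0.04,0,0,0,1],[0,0,-0.06,0,0,0,1],[0,0,-0.06,0,0,0,1],[0,0,-0.03,0,0,0,1],[0,0,0,0,0,0,1]]])

```text
clock: 27.95
eef_pos: [0.4309, 0.1611, 0.1386]
tool_rot: [0.703, 0.711, -0.005, -0.004]
ft_force: [-0.8, 0.3, -0.3]
grip_width: 0.0287
```

```bash
python3 t.py .4415 .171 .06
```

```text
pos [0.4309 0.1611 0.1386] shift units [ 0.0211  0.0197 -0.1572] turn units [ 0.005 -0.025 -0.02 ] q [ 0.36  0.25 -0.27  1.07  0.    1.92] w 0.0287 F [-0.8  0.3 -0.3]
```

>>> move_arm(moves=[[[0.01,0.01,-0.03,0,-0.01,-0.01,1],[0.01,0.01,-0.04,0,-0.01,-0.01,1],[0,0,-0.04,0,0,0,1],[0,0,-0.03,0,0,0,1],[0,0,0,0,0,0,1],[0,0,0,0,0,0,1]]])

```text
clock: 28.45
eef_pos: [0.4387, 0.1703, 0.0659]
tool_rot: [0.707, 0.707, -0.004, -0.001]
ft_force: [0.3, -0.7, 0.2]
grip_width: 0.028
```

```bash
python3 t.py .4415 .171 .0265
```

```text
pos [0.4387 0.1703 0.0659] shift units [ 0.0057  0.0015 -0.0788] turn units [ 0.009 -0.015  0.002] q [ 0.37  0.35 -0.35  0.88 -0.    1.94] w 0.028 F [ 0.3 -0.7  0.2]
```

>>> move_arm(moves=[[[0.005,0.001,-0.018,0.005,-0.01,0,1],[-0.001,0,-0.02,0,0,0,1],[-0.001,0,-0.02,0,0,0,1],[0,0,-0.008,0,0,0,1],[0,0,0,0,0,0,1],[0,0,0,0,0,0,1]]])

```text
clock: 28.95
eef_pos: [0.4432, 0.1715, 0.0369]
tool_rot: [0.708, 0.706, 0.002, 0.001]
ft_force: [0.4, 0.3, -0.1]
grip_width: 0.0286
```

```bash
python3 t.py .4415 .171 .0265
```

```text
pos [0.4432 0.1715 0.0369] shift units [-0.0035 -0.0011 -0.0208] turn units [-0.001  0.008  0.004] q [ 0.37  0.39 -0.38  0.8  -0.    1.94] w 0.0286 F [ 0.4  0.3 -0.1]
```

>>> move_arm(moves=[[[-0.003,-0.001,-0.01,0,0.008,0,1],[-0.001,0,-0.008,0,0,0,1],[0,0,-0.003,0,0,0,1],[0,0,0,0,0,0,1],[0,0,0,0,0,0,1]]])

```text
clock: 29.37
eef_pos: [0.4424, 0.1715, 0.0274]
tool_rot: [0.708, 0.706, 0.001, 0.0]
ft_force: [0.4, 1.1, -0.7]
grip_width: 0.0281
```

```bash
python3 t.py .4415 .171 .0258
```

```text
pos [0.4424 0.1715 0.0274] shift units [-0.0018 -0.0009 -0.0032] turn units [-0.003  0.005  0.004] q [ 0.37  0.4  -0.39  0.77  0.    1.94] w 0.0281 F [ 0.4  1.1 -0.7]
```

>>> move_arm(moves=[[[-0.002,-0.001,-0.004,0,0.003,0,1],[0,0,0,0,0,0,1],[0,0,0,0,0,0,0.2],[0,0,0,0,0,0,0],[0,0,0,0,0,0,-0.3],[0,0,0,0,0,0,-0.3],[0,0,0,0,0,0,-0.3]]])

```text
clock: 29.95
eef_pos: [0.4419, 0.1711, 0.0258]
tool_rot: [0.708, 0.706, 0.001, 0.0]
ft_force: [0.1, 0.4, -0.1]
grip_width: 0.0554
```

```bash
python3 t.py .4415 .171 .0258;python3 - <<'E'
from workcell import *
import cv2,numpy as np
c=camera("wrist"); cv2.imwrite("pics/wrist12.png",c["pixels"][:,:,::-1])
E
```

```text
pos [0.4419 0.1711 0.0258] shift units [-0.0008 -0.0003  0.    ] turn units [-0.004  0.004  0.004] q [ 0.37  0.4  -0.39  0.77  0.    1.94] w 0.0554 F [ 0.1  0.4 -0.1]
```

View pics/wrist12.png

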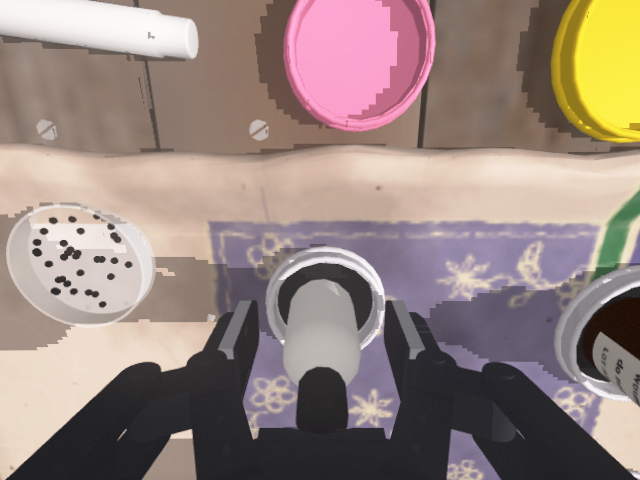

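The small bottle is standing in the third cup (325,295) and is free. I'll lift the arm clear and check all of them.

>>> move_arm(moves=[[[0,0,0.02,0,0,0,-0.3],[0,0,0.05,0,0,0,-0.3],[0,0,0.08,0,0,0,-0.3],[0,0,0.08,0,0,0,-0.3],[0,0,0.08,0,0,0,-0.3],[0,0,0.08,0,0,0,-0.3],[-0.07,-0.02,0.05,0,0,0,-0.3],[-0.07,-0.02,0.02,0,0,0,-0.3]]])

```text
clock: 30.67
eef_pos: [0.3719, 0.1506, 0.2582]
tool_rot: [0.708, 0.706, -0.003, -0.002]
ft_force: [-0.3, 0.3, 0.8]
grip_width: 0.0554
```

>>> move_arm(moves=[[[-0.05,-0.07,0,0,0,0,-0.3],[-0.04,-0.07,0,0,0,0,-0.3],[0,-0.08,0,0,0,0,-0.3],[0,-0.08,0,0,0,0,-0.3],[0,-0.08,0,0,0,0,-0.3],[0,-0.08,0,0,0,0,-0.3],[0,0,0,0,0,0,-0.3],[0,0,0,0,0,0,-0.3]]])

```text
clock: 31.33
eef_pos: [0.3189, -0.0888, 0.2652]
tool_rot: [0.707, 0.707, 0.004, 0.004]
ft_force: [-0.3, -0.7, 0.1]
grip_width: 0.0556
```

Run:
```python
from workcell import *
from h import *
print(get_obs()["eef_pos"])
T=dict(rinse=(.44,.05,.131,.03),iod=(.591,.1545,.081,.021),small=(.4415,.171,.075,.015),vial=(.612,.0425,.061,.008),glass=(.597,-.1005,.142,.03),beaker=(.446,-.3415,.083,.037))
for nm in ("top","scene"):
    c=camera(nm); np.savez(nm+"9.npz",**c); cv2.imwrite(f"pics/{nm}9.png",c["pixels"][:,:,::-1]); w=cloud(c).reshape(-1,3)
    for n,(x,y,z,r) in T.items():
        q=w[(np.hypot(w[:,0]-x,w[:,1]-y)<r+.012)&(w[:,2]>.018)&(w[:,2]<.2)]
        if len(q)<5: print(nm,n,"few"); continue
        t=q[q[:,2]>np.percentile(q[:,2],99)-.006]
        print(nm,n,"expect",(x,y,z),"ztop",np.percentile(q[:,2],99).round(4),"topmid",((t.min(0)+t.max(0))/2)[:2].round(4),"bodymid",((q.min(0)+q.max(0))/2)[:2].round(4))
```

```text
[ 0.31889873 -0.08877342  0.26518205]
top rinse expect (0.44, 0.05, 0.131) ztop 0.1332 topmid [0.4378 0.0496] bodymid [0.4375 0.0497]
top iod expect (0.591, 0.1545, 0.081) ztop 0.0822 topmid [0.5884 0.1525] bodymid [0.5946 0.1521]
top small expect (0.4415, 0.171, 0.075) ztop 0.0773 topmid [0.4397 0.1689] bodymid [0.4398 0.168 ]
top vial expect (0.612, 0.0425, 0.061) ztop 0.0638 topmid [0.6103 0.0433] bodymid [0.6104 0.0477]
top glass expect (0.597, -0.1005, 0.142) ztop 0.1426 topmid [ 0.5964 -0.1001] bodymid [ 0.5966 -0.1001]
top beaker expect (0.446, -0.3415, 0.083) ztop 0.0834 topmid [ 0.4462 -0.3408] bodymid [ 0.4462 -0.341 ]
scene rinse expect (0.44, 0.05, 0.131) ztop 0.1327 topmid [0.4369 0.0503] bodymid [0.4363 0.0522]
scene iod expect (0.591, 0.1545, 0.081) ztop 0.0832 topmid [0.588  0.1548] bodymid [0.5865 0.1562]
scene small expect (0.4415, 0.171, 0.075) ztop 0.0765 topmid [0.4395 0.1709] bodymid [0.4387 0.172 ]
scene vial expect (0.612, 0.0425, 0.061) ztop 0.0629 topmid [0.6104 0.0433] bodymid [0.6104 0.0439]
scene glass expect (0.597, -0.1005, 0.142) ztop 0.1423 topmid [ 0.596 -0.1  ] bodymid [ 0.5957 -0.0995]
scene beaker expect (0.446, -0.3415, 0.083) ztop 0.0829 topmid [ 0.4486 -0.3301] bodymid [ 0.4465 -0.3346]
```

View pics/top9.png

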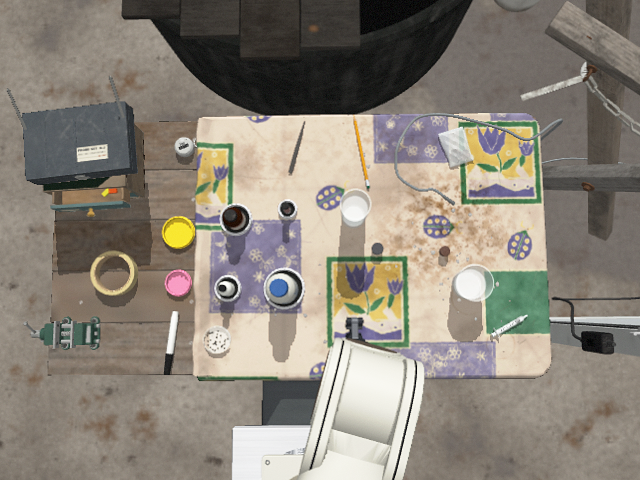

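View pics/scene9.png

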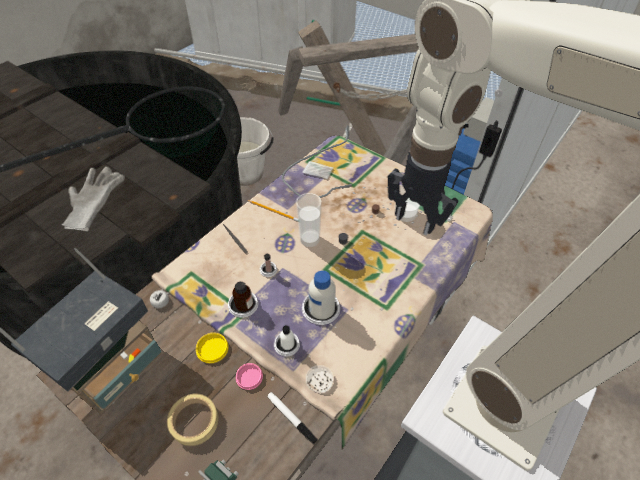

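All four bottles stand in their cups: centres within about 3 mm and tops 1.8–3.0 mm higher than on the table, so they're on the cup floors. The glass and beaker haven't moved, and the arm is clear. The scene camera's beaker reading is partly hidden by the gripper, but the top view sees it unobstructed.

```bash
python3 -c "
from workcell import *
print(job_done())"
```

```text
the job is handed in; nothing more can be done
None
```

I put all four bottles in their own cups (vial, iodine, rinse, then small), moved the arm clear and handed the job in. It took about 31 s of the 112 s allowed; `job_done()` gave no verdict.

**Bottles:** In the final top and scene views, each cap is within about 4 mm of where I measured its cup's axis (limit 13 mm). Each bottle top is 2–4 mm higher than it was on the table, which fits the 3 mm cup floor. I judged uprightness from the pictures and from cap and cup lining up, not as an angle.

**Glass and beaker:** The tall glass reads within 1 mm of where it started in both views, and the beaker within 2 mm in the top view. The scene camera disagreed on the beaker by 7–11 mm, but the gripper partly hid it there, so I relied on the top view.

**Rinse bottle placing:** Small downward steps did nothing at first, then one pressed the bottle on the cup floor with a reading of 72 N. I backed off and set it down again at 34 N. The wrist limit is 120 N. I took the 40 N limit on the arm or gripper body as not applying, since the bottle touched the floor and not the body. Its grip width read 56 mm, about 4 mm under its diameter against 2 mm for the others, so the pads were probably partly on its shoulder. It did not slip.

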